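Load, lock and close the mould press

ROBOT

A 6-joint arm with a two-finger parallel gripper is mounted at the origin on the work surface; the furniture and walls round the work are solid. World frame = base frame: x ahead of the robot, y to its left, z up, the work surface at z = 0. Lengths are in m, angles in degrees, forces in N, time in s.
With the tool pointing down it reaches from about 0.4 to 0.825 m from the base axis. Payload 7 kg.
Tool frame: the origin (TCP) lies on the centre line of the jaws, within the pads' length; the fingertips stand 8 mm ahead of it and the grasp point (between the pads) lies 11 mm behind it; z points along the fingers, y is the line along which they close (so a half turn about z gives the same grasp; the last joint's range is limited). The gripper opens to 88 mm and grips with 3 to 60 N. Pads are 19 mm wide; open, the fingers measure 130 mm over their backs; the gripper's body (78 mm by 193 mm) begins 47 mm behind the grasp point.
Start: joints at [87.611, 20.546, 0.682, 0, -70.136, -16.507], TCP at [0.219, 0.639, 0.235] pointing down, gripper open.
Joint ranges: [-176.03, 176.03], [-82.01, 121.73], [-58.28, 71.71], [-173.87, 95.51], [-174.79, -0.11], [-173.66, 173.66]. Speed limits (degrees/s): [136.94, 136.94, 172.46, 180, 180, 180].

INTERFACE

Orientations are given as [roll, pitch, yaw] about the fixed x, y, z axes, in that order (R = Rz(yaw) Ry(pitch) Rx(roll)).
In Python, from plant import r gives the robot as it stands.
- The arm moves only by the tool carry_out, never from a script. Its argument "targets" is a list of rows, each a list of 6 numbers: the shift along the tool's x, y, z scaled (see below), then the turn, a rotation vector about the tool's x, y, z scaled (see below). A call has 1 to 5 rows; each row shifts and turns the commanded pose from where the row before left it, along the tool's axes as they then stand; what a row does not reach is not made up. The controller multiplies each number of a shift by 0.5 m and each number of a turn by 60 degrees. A row lasts 1/8 s, in which the tool goes at most 62.5 mm and 10.7 degrees, less where a joint would pass 70% of its speed; a pose out of reach is approached as far as the arm can. A call with a number of a shift or a turn outside -1 to 1 is refused whole. A call with a gripper value outside its range is refused whole. "hand" is the opening, from 0 (shut) to 1 (fully open), set as the call begins (left out, the last holds). The fingers move at their own pace and stop on an object; "squeeze" is the grip in N (left out, the last holds). Time passes only in rows, so rows that do not move let the fingers close. It gives the time, the measured TCP pose, the force, the opening and the grip force at its end, in the units of the state.
- r.get_state(): the state, without advancing time (a new reading comes with each control period).
- r.capture(name): name is "scene" or "top"; returns the picture (400x640x3 uint8, red, green, blue); there is no depth.
- r.camera_info(name): a dict with "K" (3x3 intrinsics, pixels), "eye" and "attitude" of the camera in the world. Camera axes: x right, y down, z forward; pixel columns grow to the right and rows downward; lengths in m; the calibration is good to about 2 mm. A picture is of the moment at which its call begins. camera_info takes no time and is no camera call.
- r.close_job(): hands the job in; it is judged then, once.
The state is a dict: "time_s": time; "joints": joint angles; "qd": joint speeds; "joint_torque": joint torques, N m; "tcp_pos": TCP position; "eef_rot": TCP orientation; "contact_force": force on the tool from outside, world axes, zero at the start; "moment": the same for the moment, N m; "gripper_width": finger opening in m; "gripper_force": force on a finger pad.
Only numpy, scipy, OpenCV 4.12 (cv2) and the standard library are available. Lean on these libraries where they do the work, as an engineer would, in place of code of your own. Each camera call takes 0.05 s, during which the arm holds its last target. There are 200 camera calls.

TASK

Load the filled mould box into the screw press: push it along the guide rails until it is fully home against the back stop, then turn the locking lever clockwise to its stop so that its hook lies across the front of the box. Then wind the crank on top clockwise until the pressing plate bears firmly on the mould's wooden lid. Do not knock the bowl, stamp or rice cakes standing around.

Things in the scene. Friction and masses are not known exactly. Their poses are not given: they have to be found in the camera images.
- press: Bench screw press, fixed. Origin on the table straight below the screw axis; x along the rails, away from the loading side; z up. Grey base plate x -125 to 75, y -92 to 92, top z 10 mm. Two 20 mm columns at x 0, y -72 and 72 carry a crosshead 42 mm (x) by 184 mm (y), z 106 to 134. Nothing stands over the loading side but the crank's sweep.
- press_home (a point): Fixed on the press at x 0, y 0, z 10 mm: where the mould's origin is when fully home; axes of the press. The rails (18 mm high, inner faces at y -50 and 50) run from x 0 to 62; their mouths flare to y -68 and 68 at x -45. The back stop's face is at x 50 mm.
- mould: Filled mould box, loose, about 0.5 kg: steel box 100 (x) by 96 (y) by 34 mm high, wooden lid let in 6 mm below its rim (lid top 28 mm above the underside). Origin under the middle of the box; +x end enters the rails first. At the -x end a tongue 5 mm thick runs out to an upright tab. Starts flat on the base plate at the rails' mouth, 66 to 76 mm short of home, slightly skewed.
- mould_tab (a point): Middle of the outer face of the mould's upright tab: x -95 mm, 30 mm above the underside in the mould's frame; axes of the mould. The tab is 8 mm thick, 42 mm wide, its top 42 mm above the underside. Push it towards the mould's +x.
- lock_lever (a joint): Flat steel bell crank on an upright pivot; stays where left (friction 0.05 N m). 0 = open: hook towards the press's -x, handle towards -y. Grows clockwise from above; 1.57 = locked, at its stop: hook (52 mm to its tip, 13 wide, z 21 to 33) towards +y across the box's front, handle towards -x. A mould over 3 mm short of home blocks it. Starts -0.35 to 0.15.
- lock_pivot (a point): Point on the lever's pivot axis at knob height, fixed on the press at x -60, y -80, z 53 mm; axes of the press.
- lock_knob (a point): Middle of the upright black round knob on the lever's handle: 18 mm diameter, z 33 to 69 mm, 72 mm from the pivot axis.
- crank (a joint): Crank on the crosshead about the screw axis; stays where left (friction 0.12 N m). Grows clockwise from above and lowers the pressing plate 24 mm a turn. 0 = plate fully up, arm 0.5 rad left (towards +y) of the press's +x. The plate meets the lid of a mould that is home at about 4.5 and bears firmly at the crank's stop, 4.8. Starts 0 to 0.8.
- press_axis (a point): Point on the screw axis at the height of the crank knob's middle, fixed on the press at z 168 mm; axes of the press. A steel spindle 18 mm thick rises through the crank's hub here, its top at z 165 mm with the plate up.
- crank_knob (a point): Middle of the upright black round knob on the crank arm: 18 mm diameter, z 148 to 188 mm, 55 mm from the screw axis. The arm below it reaches z 148 mm.
- press_plate: Round steel pressing plate under the crosshead, 68 mm diameter, moved up and down by the crank; origin in the middle of its underside, z 55 mm when fully up, 38 mm when it meets the lid.
- bowl_a: empty steel bowl, 154 mm across, 50 mm high; origin under its centre. Bystander.
- stamp: small white plunger stamp, 46 mm across, 43 mm high, standing; origin under its centre. Bystander.
- cake_1: round pumpkin-shaped rice cake with a leaf, 48 mm across, 40 mm high; origin under its centre. Bystander.
- cake_2: half-moon rice cake, 40 x 62 x 24 mm; origin under its centre. Bystander.
- cake_3: half-moon rice cake with a seam, 38 x 58 x 28 mm; origin under its centre. Bystander.

How it is judged:
By the outcome, as a careful person would: the job done as asked, in the order asked, and still so for the second after the job is handed in, with the robot touching nothing.
It also fails if it takes over 67 s, if anything falls off the work surface, if the arm or the gripper's body presses on something with over 40 N, if the wrist force passes 120 N, or if a joint passes its speed limit or range.

## Working session

There is one attempt and no reset: what is moved stays moved. The work goes in short steps, Python scripts to look and compute and a tool call to move; the robot and the scene stay as the last step left them, time stands still between calls to the robot, and variables do not carry over. Pictures are saved under pics/ and viewed, at most 10 in all, crops included, and the job is handed in when it is done.

Besides the shell and the picture viewer there is one more tool, called after "Call:" by a JSON object that holds its "api" and its "payload", one argument or row to a line. carry_out: Moves the arm, as the interface text tells. Its arguments: {"type":"object","properties":{"targets":{"type":"array","items":{"type":"array","items":{"type":"number","minimum":-1,"maximum":1}}},"hand":{"type":"number"},"squeeze":{"type":"number"}},"required":["targets"]}

```bash
mkdir -p pics; python3 - <<'E'
from plant import r
import cv2
for n in("scene","top"):
    cv2.imwrite(f"pics/{n}0.png",r.capture(n)[:,:,::-1]); c=r.camera_info(n); print(n,c)
s=r.get_state(); print(s)
E
ls
```

```text
scene {'K': array([[384.25654155,   0.        , 321.00051215],
       [  0.        , 384.25654155, 199.03942479],
       [  0.        ,   0.        ,   1.        ]]), 'eye': array([ 0.01667266, -0.68265196,  0.71397651]), 'attitude': array([-125.59103115,    0.70836196,  -39.45323525])}
top {'K': array([[513.45739959,   0.        , 326.63060047],
       [  0.        , 513.45739959, 195.87937616],
       [  0.        ,   0.        ,   1.        ]]), 'eye': array([ 0.31876156, -0.01042711,  1.44407579]), 'attitude': array([-170.50596456,   -0.89228543,  -91.55755155])}
{'time_s': 0.1, 'joints': array([ 8.76087958e+01,  2.05864128e+01,  6.39824880e-01, -1.73323284e-02,
       -7.01350250e+01, -1.65054707e+01]), 'qd': array([ 0.0683433 , -0.06495544, -0.03496647,  0.02933813, -0.04407714,
        0.06518676]), 'joint_torque': array([-2.94195153e-03, -5.84161162e+01,  2.93750954e+01,  7.01545447e+00,
        1.02027258e-02, -5.37415565e-05]), 'tcp_pos': array([0.21851278, 0.63821551, 0.23373409]), 'eef_rot': array([ 1.79917120e+02, -7.56582535e-03, -1.89025706e+01]), 'contact_force': array([-0.83244172,  0.40266847,  0.63391419]), 'moment': array([ 0.00779037, -0.05295503,  0.05420563]), 'gripper_force': 0.0, 'gripper_width': 0.08767452536660082}
pics
```

View pics/scene0.png

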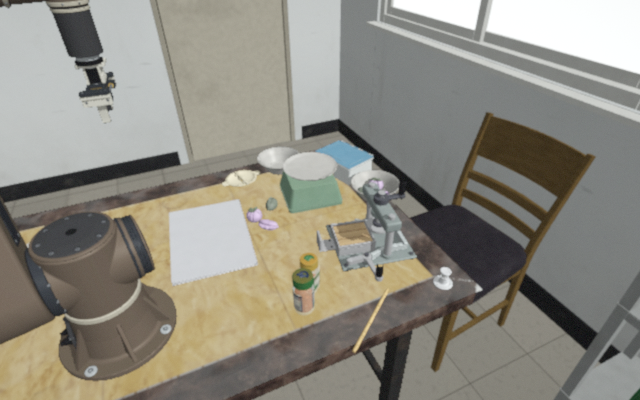

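View pics/top0.png

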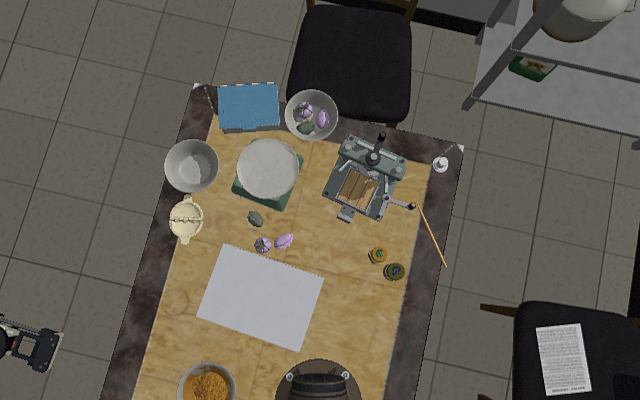

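The top view shows the press around (365,178), the crank knob at (382,137), the lever knob at (412,206) and the mould tab at (346,214). I'll enlarge the press in both views.

```bash
python3 - <<'E'
import cv2, numpy as np
a=cv2.imread("pics/top0.png")[120:235,310:430]; b=cv2.imread("pics/scene0.png")[165:295,305:425]
a=cv2.resize(a,None,fx=6,fy=6,interpolation=cv2.INTER_CUBIC)[:600]
cv2.imwrite("pics/topc.png",a[:600,:720])
cv2.imwrite("pics/scc.png",cv2.resize(b,None,fx=4.6,fy=4.6,interpolation=cv2.INTER_CUBIC))
E
```

```text
(no output)
```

View pics/topc.png

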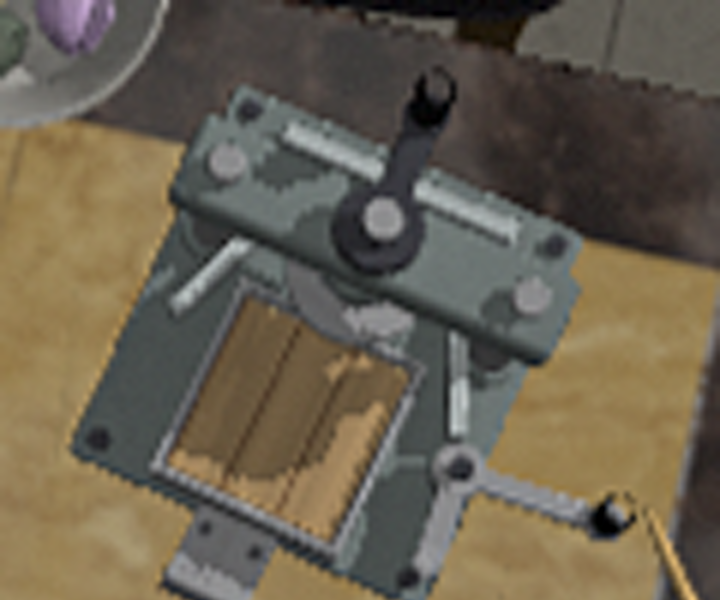

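View pics/scc.png

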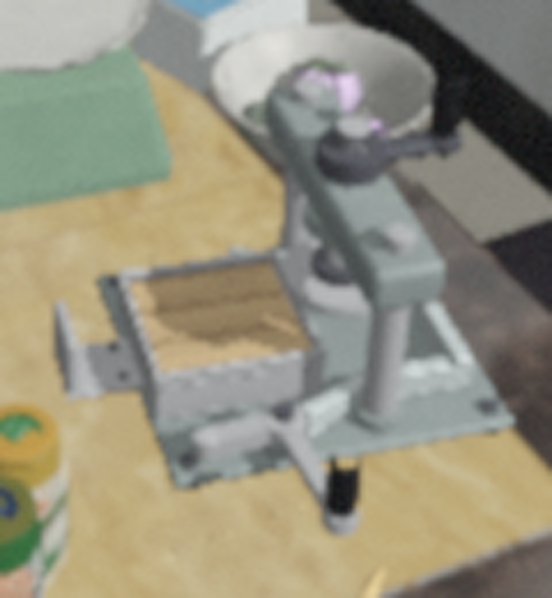

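The top crop shows the base plate's corner bolts at about (250,108), (555,245), (97,437) and (410,577). The mould rim corners are near (243,285), (423,370), (333,555) and (155,467). The crank knob top is at (435,90), the lever pivot at (458,465) and the lever knob at (612,517). The scene crop confirms the lever hook is open and the crank arm points to the back. Next I'll measure these by casting rays.

```bash
cat > h.py <<'E'
import numpy as np, cv2
from plant import r
from scipy.spatial.transform import Rotation as R
def ray(cam,uv,z):
    c=r.camera_info(cam); M=R.from_euler('xyz',c["attitude"],degrees=True).as_matrix()
    uv=np.atleast_2d(uv).astype(float); d=np.c_[uv,np.ones(len(uv))]@np.linalg.inv(c["K"]).T@M.T
    return c["eye"]+d*((z-c["eye"][2])/d[:,2])[:,None]
def proj(cam,P):
    c=r.camera_info(cam); M=R.from_euler('xyz',c["attitude"],degrees=True).as_matrix()
    q=(np.atleast_2d(P)-c["eye"])@M@c["K"].T; return q[:,:2]/q[:,2:]
def rigid(A,B):  # B = Rot(A)+t
    a=A.mean(0);b=B.mean(0);H=(A-a).T@(B-b); th=np.arctan2(H[0,1]-H[1,0],H[0,0]+H[1,1])
    Q=np.array([[np.cos(th),-np.sin(th)],[np.sin(th),np.cos(th)]]); t=b-Q@a
    return t,np.degrees(th),B-(A@Q.T+t)
tc=lambda p:(np.array(p)+.5)/6-.5+[310,120]
E
python3 - <<'E'
from h import *
np.set_printoptions(precision=4,suppress=True)
bolts=ray("top",tc([(250,108),(555,245),(97,437),(410,577)]),.012)[:,:2]
print("bolts",bolts,np.linalg.norm(bolts[0]-bolts[1]),np.linalg.norm(bolts[0]-bolts[2]))
dx=np.linalg.norm(bolts[0]-bolts[2])/2;dy=np.linalg.norm(bolts[0]-bolts[1])/2
A=np.array([(-.025+dx,dy),(-.025+dx,-dy),(-.025-dx,dy),(-.025-dx,-dy)])
t,th,e=rigid(A,bolts);print("press bolts",t,th,e*1e3)
n=ray("top",tc([(228,160),(532,295)]),.140)[:,:2];print("nuts",n,n.mean(0),np.linalg.norm(n[0]-n[1]),np.degrees(np.arctan2(*(n[0]-n[1])[::-1]))-90)
Q=R.from_euler('z',th,degrees=True).as_matrix()[:2,:2]
pr=lambda p:(p-t)@Q
print("spindle",pr(ray("top",tc((383,217)),.164)[:,:2]))
for nm,p,z in(("crankknob",(437,88),.188),("pivot",(459,466),.035),("lknob",(613,517),.069),("hooktip",(412,585),.033)):
    q=pr(ray("top",tc(p),z)[:,:2])[0];print(nm,q,np.linalg.norm(q),np.degrees(np.arctan2(q[1],q[0])))
m=ray("top",tc([(243,287),(421,370),(333,555),(155,467)]),.044)[:,:2]
print([np.linalg.norm(m[i]-m[i-1]) for i in range(4)])
tm,thm,em=rigid(np.array([(.05,.048),(.05,-.048),(-.05,-.048),(-.05,.048)]),m);print("mould",tm,thm,pr(tm[None]),thm-th,em*1e3)
# black knob centroids in full images
for cam in("top","scene"):
    im=cv2.imread(f"pics/{cam}0.png");k=(im.max(2)<45).astype(np.uint8)
    nl,l,s,c=cv2.connectedComponentsWithStats(k)
    for i in range(1,nl):
        if 8<s[i,4]<400 and 300<c[i,0]<470 and 120<c[i,1]<300:print(cam,s[i],c[i])
E
```

```text
bolts [[ 0.7263 -0.1149]
 [ 0.6554 -0.2584]
 [ 0.5676 -0.037 ]
 [ 0.4974 -0.182 ]] 0.1600905085745476 0.17679576342741862
press bolts [ 0.6341 -0.159 ] -26.017626549198837 [[ 0.1047  0.0296]
 [-0.6299  0.3906]
 [ 0.2634  0.3538]
 [ 0.2618 -0.774 ]]
nuts [[ 0.6667 -0.0951]
 [ 0.6033 -0.2251]] [ 0.635  -0.1601] 0.14459775146259396 -26.000506151614196
spindle [[-0.0005 -0.0002]]
crankknob [0.0539 0.0014] 0.05391000618107044 1.4668331937985906
pivot [-0.0595 -0.0794] 0.09923369023069932 -126.84255852138799
lknob [-0.0589 -0.1503] 0.16146389954376958 -111.3878847160399
hooktip [-0.1193 -0.0818] 0.144681888675326 -145.55167123000456
[np.float64(0.09447773624982818), np.float64(0.09114455768351418), np.float64(0.09624262452316694), np.float64(0.09120364497603496)]
mould [ 0.5682 -0.1249] -27.46114500921182 [[-0.0742  0.0017]] -1.4435184600129816 [[-3.5078 -0.864 ]
 [-0.5676  3.0838]
 [ 2.7116  1.2455]
 [ 1.3638 -3.4653]]
top [376 132  10  12  48] [380.4792 137.9375]
top [400 140   9   9  34] [404.0294 144.4118]
top [394 149   8   7  23] [397.8696 152.    ]
top [403 150  19  12  79] [409.2658 155.7722]
top [365 156   9  10  36] [368.7222 160.6389]
top [457 162   5  23  26] [458.6154 173.2308]
top [373 169   9   4   9] [377.     170.3333]
top [391 177   9   4  10] [394.9 178.5]
top [425 194   6   7  18] [427.2778 196.4444]
top [408 204   5   5  15] [410.0667 206.5333]
top [447 223   3  12  12] [447.75 228.5 ]
top [434 286   3  11  11] [435.1818 291.    ]
scene [412 213  15  11  41] [420.122 218.122]
scene [458 213   7   4  12] [461.1667 214.3333]
scene [437 218   5   4  10] [439.2 219.1]
scene [465 245   7   7  15] [467.2 248.4]
scene [457 251   5   8  12] [459.25   254.9167]
scene [376 268   6   8  38] [378.7632 271.3684]
```

Call:
{"api": "carry_out", "payload": {
  "targets": [
    [0,0,0,0,0,0.118],
    [0.0812,0.0742,0,0,0,0],
    [0.0812,0.0742,0,0,0,0],
    [0.0812,0.0742,0,0,0,0],
    [0.0812,0.0742,0,0,0,0]
  ],
  "hand": 0.12,
  "squeeze": 20
}}

```text
time_s: 0.72
tcp_pos: [0.2999, 0.4322, 0.2343]
eef_rot: [180.0, -0.0, -26.0]
contact_force: [0.8, 0.3, 0.5]
gripper_width: 0.0431
gripper_force: 0.0
```

Call:
{"api": "carry_out", "payload": {
  "targets": [
    [0.0812,0.0742,0,0,0,0],
    [0.0812,0.0742,0,0,0,0],
    [0.0812,0.0742,0,0,0,0],
    [0.0814,0.0916,0,0,0,0],
    [0.0814,0.0916,0,0,0,0]
  ]
}}

```text
time_s: 1.35
tcp_pos: [0.3934, 0.1607, 0.2346]
eef_rot: [-180.0, -0.0, -25.9]
contact_force: [1.4, -0.5, 1.1]
gripper_width: 0.0103
gripper_force: 0.0
```

Call:
{"api": "carry_out", "payload": {
  "targets": [
    [0.0814,0.0916,0,0,0,0],
    [0.0814,0.0916,0,0,0,0],
    [0.0814,0.0916,0,0,0,0],
    [0.0814,0.0916,0,0,0,0],
    [0,0,0,0,0,0]
  ]
}}

```text
time_s: 1.98
tcp_pos: [0.4594, -0.0772, 0.2339]
eef_rot: [179.9, 0.1, -26.4]
contact_force: [-0.6, 1.0, 0.1]
gripper_width: 0.0102
gripper_force: 0.0
```

```bash
cat >> h.py <<'E'
T=np.array([.634,-.1594]);Q=R.from_euler('z',-26,degrees=True).as_matrix()[:2,:2]
pr=lambda p:(np.asarray(p)[...,:2]-T)@Q
wo=lambda p:np.asarray(p)@Q.T+T
E
python3 - <<'E'
from h import *
np.set_printoptions(precision=4,suppress=True)
for a,b in(((378,254),(309,258)),((394,271),(303,274)),((346,213),(346,213))):
    for z in(.05,.07,.09,.11):print(z,pr(ray("top",a,z)),pr(ray("scene",b,z)))
print(r.get_state()["joints"])
im=r.capture("top")[:,:,::-1];cv2.imwrite("pics/t1.png",cv2.resize(im[120:290,300:430],None,fx=3.5,fy=3.5,interpolation=cv2.INTER_CUBIC))
E
```

```text
0.05 [[-0.2147 -0.12  ]] [[-0.2037 -0.0704]]
0.07 [[-0.2166 -0.1183]] [[-0.2074 -0.0906]]
0.09 [[-0.2185 -0.1167]] [[-0.211  -0.1108]]
0.11 [[-0.2205 -0.115 ]] [[-0.2147 -0.131 ]]
0.05 [[-0.2386 -0.1774]] [[-0.2283 -0.1187]]
0.07 [[-0.2402 -0.1749]] [[-0.2312 -0.1374]]
0.09 [[-0.2418 -0.1725]] [[-0.2341 -0.1562]]
0.11 [[-0.2433 -0.17  ]] [[-0.2371 -0.1749]]
0.05 [[-0.1486  0.0045]] [[-0.065   0.0799]]
0.07 [[-0.1515  0.0044]] [[-0.0729  0.0552]]
0.09 [[-0.1543  0.0042]] [[-0.0807  0.0305]]
0.11 [[-0.1572  0.0041]] [[-0.0885  0.0057]]
[ 14.779    0.4908 -24.5797   0.0134 -65.021   48.8516]
```

View pics/t1.png

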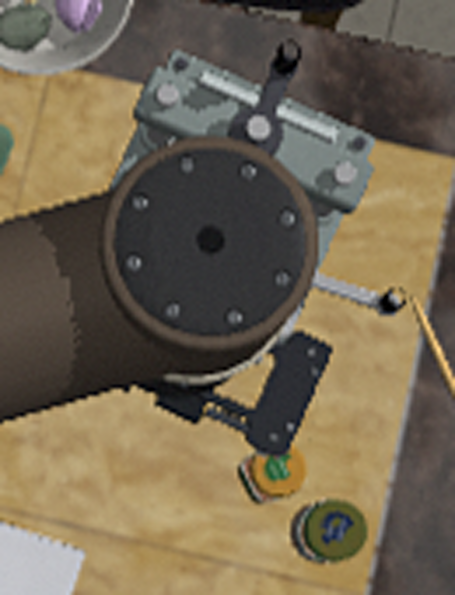

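The arm hides the mould, but the orange jar shows at (275,470), just beyond the gripper body's end. I'll shift towards +y and stay a little higher to clear it.

Call:
{"api": "carry_out", "payload": {
  "targets": [
    [0.008,-0.0174,0.096,0,0,0],
    [0,0,0.096,0,0,0],
    [0,0,0.096,0,0,0],
    [0,0,0.096,0,0,0],
    [0,0,0,0,0,0]
  ]
}}

```text
time_s: 2.65
tcp_pos: [0.4641, -0.0667, 0.04]
eef_rot: [179.7, 0.3, -25.9]
contact_force: [-0.1, 0.6, 1.0]
gripper_width: 0.0103
gripper_force: 0.0
```

Call:
{"api": "carry_out", "payload": {
  "targets": [
    [0.01,0,0,0,0,0],
    [0.01,0,0,0,0,0],
    [0.01,0,0,0,0,0],
    [0.01,0,0,0,0,0],
    [0,0,0,0,0,0]
  ]
}}

```text
time_s: 3.28
tcp_pos: [0.4851, -0.0763, 0.043]
eef_rot: [-180.0, -0.0, -26.0]
contact_force: [-2.2, 0.4, 0.8]
gripper_width: 0.0106
gripper_force: 0.8
```

```bash
cat >> h.py <<'E'
def st():
    s=r.get_state();print("t",s["time_s"],"press",np.round(pr(s["tcp_pos"])*1e3,1),"z",round(s["tcp_pos"][2]*1e3,1),"yaw",round(s["eef_rot"][2],1),"F",np.round(Q.T@s["contact_force"][:2],1),round(s["contact_force"][2],1),"w",round(s["gripper_width"]*1e3,1),"j",np.round(s["joints"],0))
E
python3 -c "
from h import *;st()"
```

```text
t 3.275 press [-170.2    9.4] z 43.0 yaw -26.0 F [-2.1 -0.6] 0.8 w 10.6 j [ 14.  16. -36.  -0. -38.  50.]
```

Call:
{"api": "carry_out", "payload": {
  "targets": [
    [0.01,0,0,0,0,0],
    [0.01,0,0,0,0,0],
    [0.01,0.002,0,0,0,0],
    [0.01,0.002,0,0,0,0],
    [0,0,0,0,0,0]
  ]
}}

```text
time_s: 3.9
tcp_pos: [0.502, -0.0867, 0.0425]
eef_rot: [-180.0, 0.0, -26.0]
contact_force: [-1.8, 1.4, -2.3]
gripper_width: 0.0103
gripper_force: 0.9
```

Call:
{"api": "carry_out", "payload": {
  "targets": [
    [0.01,0.002,0,0,0,0],
    [0.01,0.002,0,0,0,0],
    [0.01,0.002,0,0,0,0],
    [0.01,0.002,0,0,0,0],
    [0,0,0,0,0,0]
  ]
}}

```text
time_s: 4.53
tcp_pos: [0.5192, -0.0993, 0.0427]
eef_rot: [-180.0, -0.1, -26.0]
contact_force: [0.4, 0.0, -0.3]
gripper_width: 0.0107
gripper_force: 0.0
```

```bash
python3 -c "
from h import *;st()"
```

```text
t 4.525 press [-129.6    3.7] z 42.7 yaw -26.0 F [0.3 0.2] -0.3 w 10.7 j [ 10.  19. -31.   0. -40.  54.]
```

Call:
{"api": "carry_out", "payload": {
  "targets": [
    [0.01,0,0,0,0,0],
    [0.01,0,0,0,0,0],
    [0.01,0,0,0,0,0],
    [0.008,0,0,0,0,0],
    [0,0,0,0,0,0]
  ]
}}

```text
time_s: 5.15
tcp_pos: [0.5353, -0.1072, 0.0427]
eef_rot: [-180.0, 0.0, -26.0]
contact_force: [-2.5, 1.8, 1.8]
gripper_width: 0.0107
gripper_force: 1.7
```

```bash
python3 -c "
from h import *;st()
im=r.capture('scene')[:,:,::-1];cv2.imwrite('pics/s2.png',cv2.resize(im[165:295,305:425],None,fx=4.6,fy=4.6,interpolation=cv2.INTER_CUBIC))"
```

```text
t 5.15 press [-111.5    3.6] z 42.7 yaw -26.0 F [-3.   0.6] 1.8 w 10.7 j [  9.  20. -29.  -0. -41.  55.]
```

View pics/s2.png

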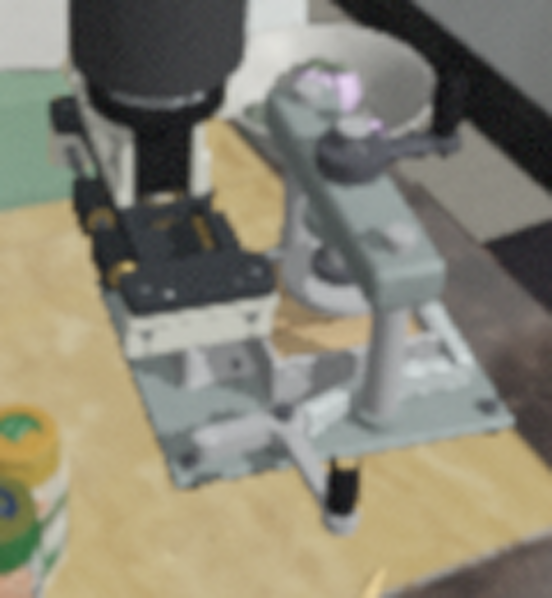

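The box at about (300,340) is entering straight, under the crosshead, and the jars are untouched.

Call:
{"api": "carry_out", "payload": {
  "targets": [
    [0.004,0,0,0,0,0],
    [0.004,0,0,0,0,0],
    [0.004,0,0,0,0,0],
    [0,0,0,0,0,0]
  ]
}}

```text
time_s: 5.7
tcp_pos: [0.5403, -0.1097, 0.0427]
eef_rot: [180.0, 0.0, -26.0]
contact_force: [-4.4, 4.0, 4.0]
gripper_width: 0.0107
gripper_force: 2.7
```

Call:
{"api": "carry_out", "payload": {
  "targets": [
    [0.003,0,0,0,0,0],
    [0.003,0,0,0,0,0],
    [0,0,0,0,0,0]
  ]
}}

```text
time_s: 6.08
tcp_pos: [0.5409, -0.1103, 0.0424]
eef_rot: [180.0, 0.2, -26.0]
contact_force: [-11.0, 10.5, 10.2]
gripper_width: 0.0107
gripper_force: 7.3
```

```bash
python3 -c "
from h import *;st()"
```

```text
t 6.075 press [-105.2    3.3] z 42.4 yaw -26.0 F [-14.5   4.6] 10.2 w 10.7 j [  9.  21. -28.  -0. -41.  55.]
```

Call:
{"api": "carry_out", "payload": {
  "targets": [
    [0.003,0,0,0,0,0],
    [0.003,0,0,0,0,0],
    [0,0,0,0,0,0]
  ]
}}

```text
time_s: 6.45
tcp_pos: [0.5409, -0.1106, 0.0421]
eef_rot: [179.9, 0.5, -26.0]
contact_force: [-19.8, 20.3, 18.4]
gripper_width: 0.0104
gripper_force: 13.5
```

```bash
python3 -c "
from h import *;st()"
```

```text
t 6.45 press [-105.1    3. ] z 42.1 yaw -26.0 F [-26.6   9.5] 18.4 w 10.4 j [  9.  21. -28.  -0. -42.  56.]
```

Call:
{"api": "carry_out", "payload": {
  "targets": [
    [-0.024,0,0,0,0,0],
    [-0.024,0,0,0,0,0],
    [0,0,-0.072,0,0,0],
    [0,0,-0.072,0,0,0],
    [0,0,-0.072,0,0,0]
  ]
}}

```text
time_s: 7.08
tcp_pos: [0.5245, -0.1021, 0.1518]
eef_rot: [-180.0, -0.1, -26.0]
contact_force: [1.1, 0.3, -0.9]
gripper_width: 0.0105
gripper_force: 0.0
```

Call:
{"api": "carry_out", "payload": {
  "targets": [
    [0.0467,0.1033,0,0,0,0],
    [0.0467,0.1033,0,0,0,0],
    [0.0467,0.1033,0,0,0,0],
    [0,0,0,0,0,-0.1667],
    [0,0,0,0,0,-0.1667]
  ],
  "hand": 0.45
}}

```text
time_s: 7.7
tcp_pos: [0.5193, -0.2732, 0.1503]
eef_rot: [180.0, -0.0, -5.8]
contact_force: [-0.2, 1.1, -0.1]
gripper_width: 0.0395
gripper_force: 0.0
```

Call:
{"api": "carry_out", "payload": {
  "targets": [
    [0,0,0,0,0,-0.1667],
    [0,0,0,0,0,-0.1667],
    [0,0,0,0,0,-0.1667],
    [0,0,0,0,0,-0.1667],
    [0,0,0,0,0,-0.1667]
  ]
}}

```text
time_s: 8.32
tcp_pos: [0.5197, -0.2721, 0.1506]
eef_rot: [180.0, -0.0, 44.4]
contact_force: [0.6, -0.9, -0.6]
gripper_width: 0.0398
gripper_force: 0.0
```

Call:
{"api": "carry_out", "payload": {
  "targets": [
    [0,0,0,0,0,-0.1667],
    [0,0,0,0,0,-0.1667],
    [0,0,0,0,0,0]
  ]
}}

```text
time_s: 8.7
tcp_pos: [0.5196, -0.2721, 0.1506]
eef_rot: [180.0, 0.0, 64.0]
contact_force: [0.5, 0.1, 0.2]
gripper_width: 0.0394
gripper_force: 0.0
```

```bash
python3 -c "
from h import *;st()
im=r.capture('top')[:,:,::-1];cv2.imwrite('pics/t3.png',im)
a=cv2.resize(im[120:235,310:430],None,fx=5,fy=5,interpolation=cv2.INTER_CUBIC);cv2.imwrite('pics/t3c.png',a)"
```

```text
t 8.7 press [ -53.4 -151.4] z 150.6 yaw 64.0 F [0.4 0.3] 0.2 w 39.4 j [ -9.  16. -17.   0. -56. 162.]
```

View pics/t3c.png

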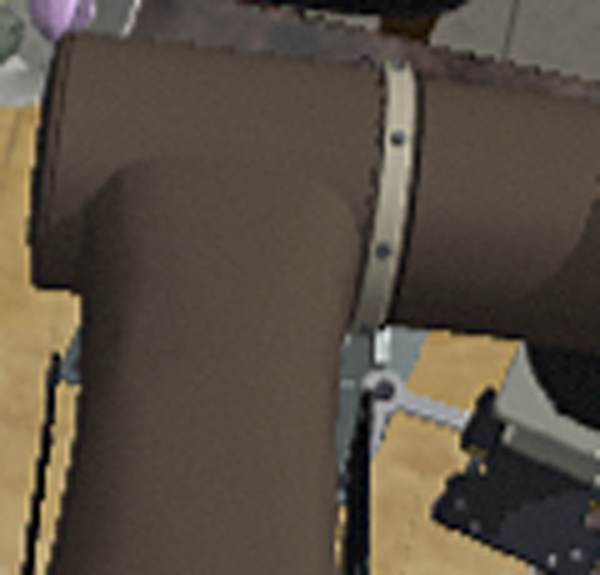

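The arm hides the box here; I'll check it later. The pivot shows at (385,388), and the handle runs to the right, under the gripper. I'll go down onto the knob.

Call:
{"api": "carry_out", "payload": {
  "targets": [
    [0,-0.012,0.06,0,0,0],
    [0,0,0.07,0,0,0],
    [0,0,0.06,0,0,0],
    [0,0,0,0,0,0]
  ]
}}

```text
time_s: 9.25
tcp_pos: [0.5126, -0.2691, 0.0536]
eef_rot: [-179.8, 0.1, 63.8]
contact_force: [-0.4, -0.1, 0.7]
gripper_width: 0.0394
gripper_force: 0.0
```

```bash
python3 -c "
from h import *;st()"
```

```text
t 9.25 press [ -61.  -151.8] z 53.6 yaw 63.8 F [-0.3 -0.3] 0.7 w 39.4 j [ -8.  22. -24.  -0. -44. 162.]
```

Call:
{"api": "carry_out", "payload": {
  "targets": [
    [0,0,0,0,0,0],
    [0,0,0,0,0,0],
    [0,0,0,0,0,0],
    [0,0,0,0,0,0]
  ],
  "hand": 0,
  "squeeze": 25
}}

```text
time_s: 9.75
tcp_pos: [0.5152, -0.2697, 0.0569]
eef_rot: [179.9, -0.0, 64.1]
contact_force: [-0.2, 0.7, 5.9]
gripper_width: 0.0165
gripper_force: 25.0
```

```bash
python3 -c "
from h import *;st()"
```

```text
t 9.75 press [ -58.4 -151.2] z 56.9 yaw 64.1 F [-0.5  0.5] 5.9 w 16.5 j [ -8.  22. -24.   0. -44. 162.]
```

Call:
{"api": "carry_out", "payload": {
  "targets": [
    [0.0018,-0.0225,0,0,0,0.15],
    [0.0018,-0.0225,0,0,0,0.15],
    [0.0018,-0.0225,0,0,0,0.15],
    [0.0018,-0.0225,0,0,0,0.15],
    [0.0018,-0.0225,0,0,0,0.15]
  ]
}}

```text
time_s: 10.38
tcp_pos: [0.4779, -0.2285, 0.0568]
eef_rot: [179.9, -0.0, 18.7]
contact_force: [-0.9, -2.3, 8.3]
gripper_width: 0.0167
gripper_force: 25.0
```

```bash
cat >>h.py <<'E'
def arc(c):
    s=r.get_state();d=pr(s["tcp_pos"])*1e3-c;print("rad",np.linalg.norm(d).round(1),"ang",np.degrees(np.arctan2(d[1],d[0])).round(1))
    q=R.from_euler('xyz',s["eef_rot"],degrees=True).as_matrix();print("Ftool",(q.T@s["contact_force"]).round(1),"grip",round(s["gripper_force"],1))
E
python3 -c "
from h import *;st();arc([-60,-80])"
```

```text
t 10.375 press [-110.  -130.5] z 56.8 yaw 18.7 F [ 0.2 -2.5] 8.3 w 16.7 j [ -4.  18. -30.   0. -42. 113.]
rad 71.1 ang -134.7
Ftool [-1.6  1.9 -8.3] grip 25.0
```

Call:
{"api": "carry_out", "payload": {
  "targets": [
    [0.0018,-0.0225,0,0,0,0.15],
    [0.0018,-0.0225,0,0,0,0.15],
    [0.0018,-0.0225,0,0,0,0.15],
    [0.0018,-0.0225,0,0,0,0.15],
    [0.0018,-0.0225,0,0,0,0.15]
  ]
}}

```text
time_s: 11.0
tcp_pos: [0.4809, -0.1732, 0.0567]
eef_rot: [180.0, -0.0, -26.3]
contact_force: [-3.3, -1.0, 11.1]
gripper_width: 0.0169
gripper_force: 25.0
```

```bash
python3 -c "
from h import *;st();arc([-60,-80])"
```

```text
t 11.0 press [-131.6  -79.5] z 56.7 yaw -26.3 F [-2.5 -2.4] 11.1 w 16.9 j [  2.  16. -33.   0. -41.  61.]
rad 71.6 ang 179.6
Ftool [ -2.5   2.4 -11.1] grip 25.0
```

Call:
{"api": "carry_out", "payload": {
  "targets": [
    [0,-0.003,0,0,0,0],
    [0,-0.003,0,0,0,0],
    [0,-0.003,0,0,0,0],
    [0,0,0,0,0,0]
  ]
}}

```text
time_s: 11.5
tcp_pos: [0.4812, -0.1721, 0.0566]
eef_rot: [179.7, 0.1, -25.9]
contact_force: [-6.3, -20.7, 11.8]
gripper_width: 0.0168
gripper_force: 25.0
```

```bash
python3 -c "
from h import *;st();arc([-60,-80])"
```

```text
t 11.5 press [-131.8  -78.4] z 56.6 yaw -25.9 F [  3.4 -21.4] 11.8 w 16.8 j [  3.  16. -33.   0. -41.  61.]
rad 71.8 ang 178.8
Ftool [  3.4  21.4 -11.7] grip 25.0
```

Call:
{"api": "carry_out", "payload": {
  "targets": [
    [0,0.006,0,0,0,0],
    [0,0,0,0,0,0],
    [0,0,0,0,0,0]
  ],
  "hand": 0.45
}}

```text
time_s: 11.88
tcp_pos: [0.4819, -0.1715, 0.0555]
eef_rot: [-180.0, 0.0, -26.0]
contact_force: [0.5, -0.9, 0.4]
gripper_width: 0.0377
gripper_force: 0.0
```

Call:
{"api": "carry_out", "payload": {
  "targets": [
    [0,0,-0.05,0,0,0],
    [0,0,-0.1,0,0,0],
    [0,0,-0.1,0,0,0],
    [0,0,-0.08,0,0,0],
    [0,0,0,0,0,0]
  ]
}}

```text
time_s: 12.5
tcp_pos: [0.4839, -0.1716, 0.224]
eef_rot: [-179.8, -0.3, -25.9]
contact_force: [-0.5, -0.5, -1.0]
gripper_width: 0.0392
gripper_force: 0.0
```

```bash
python3 -c "
from h import *;st()
im=r.capture('scene')[:,:,::-1];cv2.imwrite('pics/s4.png',im);cv2.imwrite('pics/s4c.png',cv2.resize(im[165:295,305:425],None,fx=4.6,fy=4.6,interpolation=cv2.INTER_CUBIC))"
```

```text
t 12.5 press [-129.6  -76.7] z 224.0 yaw -25.9 F [-0.3 -0.7] -1.0 w 39.2 j [  2.   5. -21.   0. -64.  62.]
```

View pics/s4c.png

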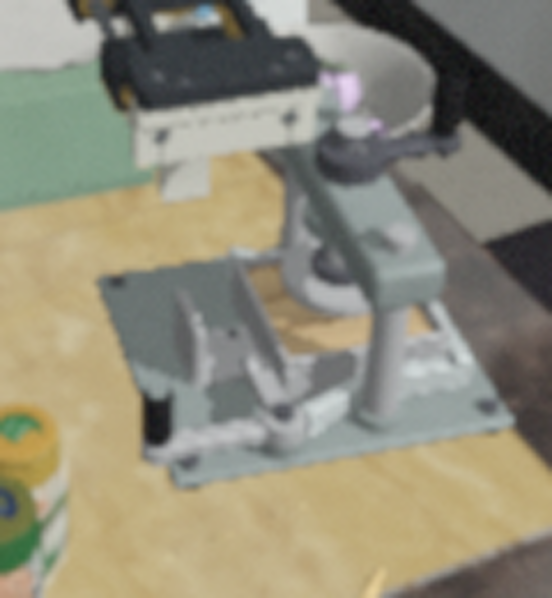

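The box sits under the plate, with its front rim running from (235,260) to (283,355). The hook lies across the front at about (262,378), and the knob at (158,425) is towards the loading side. I'll check the front rim's position and the crank knob numerically.

```bash
python3 -c "
from h import *
np.set_printoptions(precision=1,suppress=True)
sc=lambda p:(np.array(p)+.5)/4.6-.5+[305,165]
print('rim',pr(ray('scene',sc([(236,260),(283,357)]),.044))*1e3)
print('tabtop',pr(ray('scene',sc([(178,288),(203,338)]),.052))*1e3)
print('lever knob top',pr(ray('scene',sc([(157,396)]),.069))*1e3)
print('base corner',pr(ray('scene',sc([(98,278),(178,485),(513,420)]),.010))*1e3)
"
```

```text
rim [[-46.6  45.2]
 [-47.4 -44. ]]
tabtop [[-90.5  19.4]
 [-89.1 -26.2]]
lever knob top [[-132.   -82.7]]
base corner [[-121.3   89.3]
 [-122.   -92.7]
 [  75.2  -90.7]]
```

The base corners read about 3 mm high in x in this view, so the front rim comes out at about x -50, which is home. Next is the crank.

Call:
{"api": "carry_out", "payload": {
  "targets": [
    [0.0923,-0.039,0,0,0,0],
    [0.0923,-0.039,0,0,0,0],
    [0.0923,-0.039,0,0,0,0],
    [0.0923,-0.039,0,0,0,0],
    [0,0,0,0,0,-0.1667]
  ]
}}

```text
time_s: 13.18
tcp_pos: [0.6837, -0.182, 0.2158]
eef_rot: [179.9, 0.3, -15.8]
contact_force: [-0.8, 0.5, -1.1]
gripper_width: 0.0389
gripper_force: 0.0
```

Call:
{"api": "carry_out", "payload": {
  "targets": [
    [0,0,0,0,0,-0.1667],
    [0,0,0,0,0,-0.1667],
    [0,0,0,0,0,0]
  ]
}}

```text
time_s: 13.55
tcp_pos: [0.6815, -0.1821, 0.2185]
eef_rot: [-180.0, 0.2, 4.0]
contact_force: [0.3, -0.2, 0.7]
gripper_width: 0.0394
gripper_force: 0.0
```

```bash
python3 -c "
from h import *;st();arc([0,0])"
```

```text
t 13.55 press [52.6  0.4] z 218.5 yaw 4.0 F [ 0.3 -0.1] 0.7 w 39.4 j [  1.  24.   4.  -0. -70.  93.]
rad 52.6 ang 0.5
Ftool [ 0.3  0.2 -0.7] grip 0.0
```

Call:
{"api": "carry_out", "payload": {
  "targets": [
    [0.005,0.0007,0.05,0,0,0],
    [0,0,0.05,0,0,0],
    [0,0,0,0,0,0]
  ]
}}

```text
time_s: 13.92
tcp_pos: [0.6828, -0.1823, 0.1674]
eef_rot: [-179.9, 0.3, 3.8]
contact_force: [-0.3, -0.1, 0.4]
gripper_width: 0.0394
gripper_force: 0.0
```

Call:
{"api": "carry_out", "payload": {
  "targets": [
    [0,0,0,0,0,0],
    [0,0,0,0,0,0],
    [0,0,0,0,0,0],
    [0,0,0,0,0,0]
  ],
  "hand": 0,
  "squeeze": 30
}}

```text
time_s: 14.42
tcp_pos: [0.6848, -0.1826, 0.1716]
eef_rot: [180.0, -0.1, 4.0]
contact_force: [-1.1, 1.9, 4.2]
gripper_width: 0.0169
gripper_force: 30.0
```

```bash
python3 -c "
from h import *;st();arc([0,0])"
```

```text
t 14.425 press [55.8  1.4] z 171.6 yaw 4.0 F [-1.9  1.2] 4.2 w 16.9 j [  1.  26.   1.   0. -65.  93.]
rad 55.9 ang 1.5
Ftool [-1.  -2.  -4.2] grip 30.0
```

Call:
{"api": "carry_out", "payload": {
  "targets": [
    [-0.0106,0.016,0,0,0,0.1667],
    [-0.0106,0.016,0,0,0,0.1667],
    [-0.0106,0.016,0,0,0,0.1667],
    [-0.0106,0.016,0,0,0,0.1667],
    [-0.0106,0.016,0,0,0,0.1667]
  ]
}}

```text
time_s: 15.05
tcp_pos: [0.6493, -0.2124, 0.1716]
eef_rot: [-179.9, -0.0, -46.3]
contact_force: [-1.9, 6.2, 6.1]
gripper_width: 0.0173
gripper_force: 30.0
```

```bash
python3 -c "
from h import *;st();arc([0,0])"
```

```text
t 15.05 press [ 37.  -40.9] z 171.6 yaw -46.3 F [-4.4  4.7] 6.1 w 17.3 j [ -2.  24.  -3.  -0. -63.  46.]
rad 55.1 ang -47.9
Ftool [-5.8 -2.9 -6.1] grip 30.0
```

Call:
{"api": "carry_out", "payload": {
  "targets": [
    [-0.0106,0.016,0,0,0,0.1667],
    [-0.0106,0.016,0,0,0,0.1667],
    [-0.0106,0.016,0,0,0,0.1667],
    [-0.0106,0.016,0,0,0,0.1667],
    [-0.0106,0.016,0,0,0,0.1667]
  ]
}}

```text
time_s: 15.68
tcp_pos: [0.6038, -0.2047, 0.1716]
eef_rot: [-179.9, 0.0, -96.3]
contact_force: [0.3, 4.7, 3.0]
gripper_width: 0.0169
gripper_force: 30.0
```

```bash
python3 -c "
from h import *;st();arc([0,0])"
```

```text
t 15.675 press [ -7.3 -53.9] z 171.6 yaw -96.3 F [-1.8  4.4] 3.0 w 16.9 j [ -1.  20.  -9.  -0. -61.  -5.]
rad 54.4 ang -97.7
Ftool [-4.7  0.2 -3. ] grip 30.0
```

Call:
{"api": "carry_out", "payload": {
  "targets": [
    [-0.0106,0.016,0,0,0,0.1667],
    [-0.0106,0.016,0,0,0,0.1667],
    [-0.0106,0.016,0,0,0,0.1667],
    [-0.0106,0.016,0,0,0,0.1667],
    [-0.0106,0.016,0,0,0,0.1667]
  ]
}}

```text
time_s: 16.3
tcp_pos: [0.58, -0.1647, 0.1716]
eef_rot: [-179.9, 0.1, -146.3]
contact_force: [0.4, 1.6, 4.0]
gripper_width: 0.0168
gripper_force: 30.0
```

```bash
python3 -c "
from h import *;st();arc([0,0])"
```

```text
t 16.3 press [-46.2 -28.5] z 171.6 yaw -146.3 F [-0.4  1.6] 4.0 w 16.8 j [  3.  16. -14.   0. -60. -59.]
rad 54.3 ang -148.4
Ftool [-1.2  1.1 -4. ] grip 30.0
```

Call:
{"api": "carry_out", "payload": {
  "targets": [
    [-0.0106,0.016,0,0,0,0.1667],
    [-0.0106,0.016,0,0,0,0.1667],
    [-0.0106,0.016,0,0,0,0.1667],
    [-0.0106,0.016,0,0,0,0.1667],
    [-0.0106,0.016,0,0,0,0.1667]
  ]
}}

```text
time_s: 16.92
tcp_pos: [0.5954, -0.1204, 0.1716]
eef_rot: [180.0, 0.1, 163.7]
contact_force: [0.0, 3.2, 4.3]
gripper_width: 0.0165
gripper_force: 30.0
```

```bash
python3 -c "
from h import *;st();arc([0,0])"
```

```text
t 16.925 press [-51.8  18.1] z 171.6 yaw 163.7 F [-1.4  2.8] 4.3 w 16.5 j [   7.   17.  -13.   -0.  -60. -113.]
rad 54.9 ang 160.7
Ftool [ 0.9  3.  -4.3] grip 30.0
```

Call:
{"api": "carry_out", "payload": {
  "targets": [
    [-0.0106,0.016,0,0,0,0.1667],
    [-0.0106,0.016,0,0,0,0.1667],
    [-0.0106,0.016,0,0,0,0.1667],
    [0,0,0,0,0,0]
  ]
}}

```text
time_s: 17.42
tcp_pos: [0.6211, -0.1056, 0.1716]
eef_rot: [179.9, 0.1, 133.9]
contact_force: [-0.2, 6.7, 5.7]
gripper_width: 0.0167
gripper_force: 30.0
```

```bash
python3 -c "
from h import *;st();arc([0,0])"
```

```text
t 17.425 press [-35.2  42.7] z 171.6 yaw 133.9 F [-3.2  5.9] 5.7 w 16.7 j [   8.   19.  -10.   -0.  -61. -144.]
rad 55.3 ang 129.5
Ftool [ 5.   4.5 -5.7] grip 30.0
```

Call:
{"api": "carry_out", "payload": {
  "targets": [
    [-0.005,0.0085,0,0,0,0.08],
    [-0.005,0.0085,0,0,0,0.08],
    [0,0,0,0,0,0]
  ]
}}

```text
time_s: 17.8
tcp_pos: [0.6274, -0.1046, 0.1715]
eef_rot: [-179.8, -0.1, 124.4]
contact_force: [-11.3, 5.3, 12.5]
gripper_width: 0.0166
gripper_force: 30.0
```

```bash
python3 -c "
from h import *;st();arc([0,0])"
```

```text
t 17.8 press [-30.   46.4] z 171.5 yaw 124.4 F [-12.5  -0.2] 12.5 w 16.6 j [   8.   20.   -9.   -0.  -61. -154.]
rad 55.2 ang 122.9
Ftool [ 10.8  -6.4 -12.4] grip 30.0
```

Call:
{"api": "carry_out", "payload": {
  "targets": [
    [-0.005,0.0085,0,0,0,0.08],
    [-0.0025,0.0042,0,0,0,0.04],
    [0,0,0,0,0,0]
  ]
}}

```text
time_s: 18.18
tcp_pos: [0.6313, -0.1047, 0.1713]
eef_rot: [-179.5, -0.2, 117.2]
contact_force: [-21.4, 5.5, 18.8]
gripper_width: 0.0171
gripper_force: 30.0
```

```bash
python3 -c "
from h import *;st();arc([0,0])"
```

```text
t 18.175 press [-26.4  48. ] z 171.3 yaw 117.2 F [-21.6  -4.5] 18.8 w 17.1 j [   8.   20.   -8.   -0.  -62. -161.]
rad 54.7 ang 118.8
Ftool [ 14.7 -16.7 -18.6] grip 30.0
```

Call:
{"api": "carry_out", "payload": {
  "targets": [
    [0,0,0,0,0,0],
    [-0.0025,0.0055,0,0,0,0],
    [-0.0025,0.0055,0,0,0,0],
    [0,0,0,0,0,0]
  ],
  "squeeze": 55
}}

```text
time_s: 18.68
tcp_pos: [0.6338, -0.1046, 0.1713]
eef_rot: [-179.2, -0.4, 117.1]
contact_force: [-34.2, 8.4, 27.9]
gripper_width: 0.0163
gripper_force: 55.0
```

```bash
python3 -c "
from h import *;st();arc([0,0])"
```

```text
t 18.675 press [-24.2  49.2] z 171.3 yaw 117.1 F [-34.4  -7.4] 27.9 w 16.3 j [   8.   21.   -8.   -0.  -63. -161.]
rad 54.8 ang 116.2
Ftool [ 23.3 -26.9 -27.3] grip 55.0
```

Call:
{"api": "carry_out", "payload": {
  "targets": [
    [-0.0022,0.0056,-0.003,0,0,0],
    [-0.0022,0.0056,-0.003,0,0,0],
    [0,0,0,0,0,0]
  ]
}}

```text
time_s: 19.05
tcp_pos: [0.6352, -0.1045, 0.1713]
eef_rot: [-178.7, -0.7, 117.0]
contact_force: [-41.9, 6.2, 20.6]
gripper_width: 0.0165
gripper_force: 55.0
```

```bash
python3 -c "
from h import *;st();arc([0,0])"
```

```text
t 19.05 press [-22.9  49.9] z 171.3 yaw 117.0 F [-40.4 -12.8] 20.6 w 16.5 j [   8.   21.   -7.   -0.  -63. -161.]
rad 54.9 ang 114.7
Ftool [ 24.8 -35.  -19.5] grip 55.0
```

Call:
{"api": "carry_out", "payload": {
  "targets": [
    [-0.0022,0.0056,-0.002,0,0,0],
    [-0.0022,0.0056,-0.002,0,0,0],
    [0,0,0,0,0,0]
  ]
}}

```text
time_s: 19.42
tcp_pos: [0.6377, -0.1043, 0.1712]
eef_rot: [-178.3, -0.9, 116.9]
contact_force: [-49.6, 5.6, 16.6]
gripper_width: 0.0166
gripper_force: 55.0
```

```bash
python3 -c "
from h import *;st();arc([0,0])"
```

```text
t 19.425 press [-20.8  51.1] z 171.2 yaw 116.9 F [-47.1 -16.7] 16.6 w 16.6 j [   8.   22.   -6.   -0.  -64. -161.]
rad 55.2 ang 112.2
Ftool [ 27.8 -42.2 -14.9] grip 55.0
```

Call:
{"api": "carry_out", "payload": {
  "targets": [
    [-0.0022,0.0056,0,0,0,0],
    [-0.0018,0.0045,0,0,0,0],
    [0,0,0,0,0,0]
  ]
}}

```text
time_s: 19.8
tcp_pos: [0.6382, -0.1042, 0.1711]
eef_rot: [-177.8, -1.1, 116.9]
contact_force: [-65.7, 6.2, 27.8]
gripper_width: 0.0162
gripper_force: 55.1
```

```bash
python3 -c "
from h import *;st();arc([0,0])
im=r.capture('top')[:,:,::-1];cv2.imwrite('pics/t5.png',cv2.resize(im[110:225,310:430],None,fx=5,fy=5,interpolation=cv2.INTER_CUBIC))"
```

```text
t 19.8 press [-20.4  51.4] z 171.1 yaw 116.9 F [-61.7 -23.3] 27.8 w 16.2 j [   8.   22.   -6.   -0.  -65. -161.]
rad 55.3 ang 111.7
Ftool [ 35.8 -56.8 -24.9] grip 55.1
```

Call:
{"api": "carry_out", "payload": {
  "targets": [
    [0.0044,-0.0112,0,0,0,0],
    [0.0044,-0.0112,0,0,0,0],
    [0.0022,-0.0056,0,0,0,0],
    [0,0,0,0,0,0]
  ]
}}

```text
time_s: 20.35
tcp_pos: [0.6339, -0.1043, 0.1714]
eef_rot: [-178.9, -0.6, 117.1]
contact_force: [-28.0, 4.6, 3.4]
gripper_width: 0.0164
gripper_force: 55.0
```

```bash
python3 -c "
from h import *;st();arc([0,0])"
```

```text
t 20.35 press [-24.3  49.5] z 171.4 yaw 117.1 F [-27.2  -8.1] 3.4 w 16.4 j [   8.   21.   -7.   -0.  -63. -161.]
rad 55.1 ang 116.1
Ftool [ 16.9 -22.9  -2.8] grip 55.0
```

View pics/t5.png

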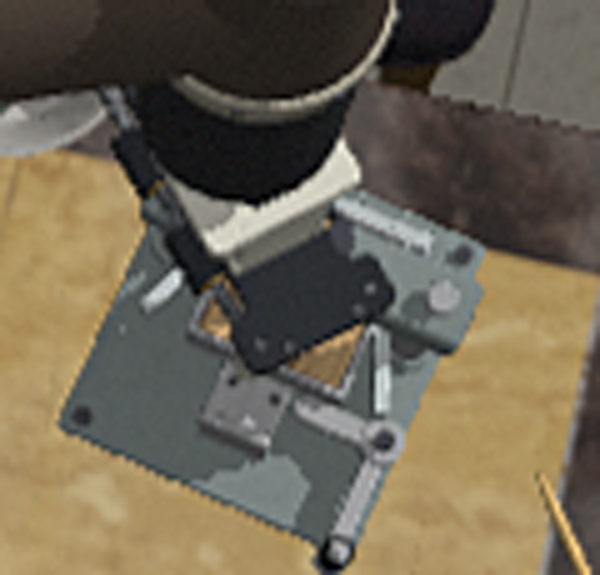

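The top view shows the lever locked, with the hook across at (335,415) and the knob at (338,550), and the tab at (240,405). The gripper hides the crank. I'll keep easing the load off and see where the crank settles.

Call:
{"api": "carry_out", "payload": {
  "targets": [
    [0.0022,-0.0056,0,0,0,0],
    [0.0015,-0.0037,0,0,0,0],
    [0,0,0,0,0,0]
  ]
}}

```text
time_s: 20.72
tcp_pos: [0.632, -0.1044, 0.1716]
eef_rot: [-179.2, -0.5, 117.1]
contact_force: [-18.9, 3.6, -2.9]
gripper_width: 0.0161
gripper_force: 55.0
```

```bash
python3 -c "
from h import *;st();arc([0,0])"
```

```text
t 20.725 press [-25.9  48.6] z 171.6 yaw 117.1 F [-18.5  -5.1] -2.9 w 16.1 j [   8.   20.   -8.   -0.  -63. -161.]
rad 55.0 ang 118.1
Ftool [ 11.8 -15.2   3.2] grip 55.0
```

Call:
{"api": "carry_out", "payload": {
  "targets": [
    [0.0015,-0.0037,0,0,0,0],
    [0.0015,-0.0037,0,0,0,0],
    [0,0,0,0,0,0]
  ]
}}

```text
time_s: 21.1
tcp_pos: [0.63, -0.1048, 0.1717]
eef_rot: [-179.4, -0.4, 117.2]
contact_force: [-11.5, 2.3, -7.2]
gripper_width: 0.0161
gripper_force: 55.0
```

```bash
python3 -c "
from h import *;st();arc([0,0])"
```

```text
t 21.1 press [-27.5  47.4] z 171.7 yaw 117.2 F [-11.4  -3. ] -7.2 w 16.1 j [   8.   20.   -8.   -0.  -62. -161.]
rad 54.8 ang 120.2
Ftool [ 7.2 -9.1  7.4] grip 55.0
```

Call:
{"api": "carry_out", "payload": {
  "targets": [
    [0,0,0,0,0,0],
    [0,0,0,0,0,0],
    [0,0,-0.06,0,0,0],
    [0,0,-0.06,0,0,0],
    [0,0,0,0,0,0]
  ],
  "hand": 0.45
}}

```text
time_s: 21.72
tcp_pos: [0.6376, -0.1051, 0.2386]
eef_rot: [179.7, 0.1, 117.2]
contact_force: [-0.4, -0.3, 0.2]
gripper_width: 0.0397
gripper_force: 0.0
```

Call:
{"api": "carry_out", "payload": {
  "targets": [
    [0.08,-0.06,-0.02,0,0,0],
    [0.08,-0.06,0,0,0,0],
    [0.08,-0.06,0,0,0,0],
    [0,0,0,0,0,0]
  ]
}}

```text
time_s: 22.22
tcp_pos: [0.4986, -0.0387, 0.2458]
eef_rot: [180.0, -0.0, 117.3]
contact_force: [0.5, -0.6, -0.2]
gripper_width: 0.0391
gripper_force: 0.0
```

```bash
python3 -c "
from h import *;st()
a=r.capture('top')[:,:,::-1][110:225,310:430];b=r.capture('scene')[:,:,::-1][165:280,320:440]
cv2.imwrite('pics/b6.png',cv2.resize(np.hstack([a,b]),None,fx=3.3,fy=3.3,interpolation=cv2.INTER_CUBIC))"
```

```text
t 22.225 press [-174.6   49.2] z 245.8 yaw 117.3 F [ 0.7 -0.4] -0.2 w 39.1 j [  18.    3.  -20.   -0.  -67. -171.]
```

View pics/b6.png

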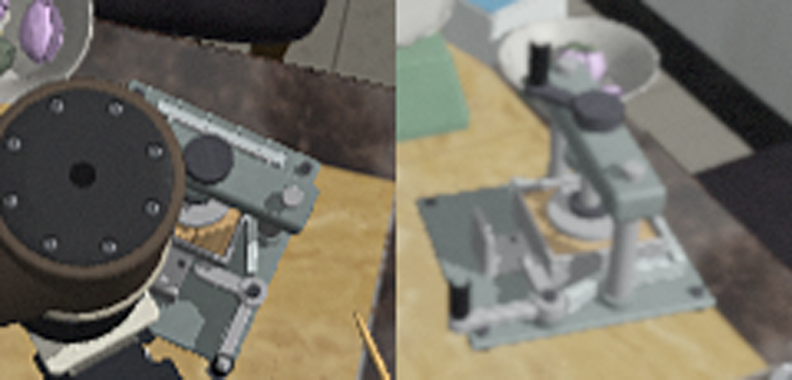

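The composite shows the hook still across the box and the plate down on the lid. The crank knob stands at (540,62) in the right half, on the +y side. I'll measure its angle from a dark mask.

```bash
python3 -c "
from h import *
np.set_printoptions(precision=1,suppress=True)
im=r.capture('scene')[:,:,::-1];cv2.imwrite('pics/s7.png',im)
k=(im.max(2)<50).astype(np.uint8);k[:, :345]=0;k[:,385:]=0;k[:165]=0;k[200:]=0
n,l,s,c=cv2.connectedComponentsWithStats(k)
for i in range(1,n): print(s[i],c[i])
for a in (110,114,118,122,126,130): 
    w=wo([.055*np.cos(np.radians(a)),.055*np.sin(np.radians(a))]);print(a,proj('scene',[[*w,.188],[*w,.168],[*w,.150]]).ravel())
print('col nut',proj('scene',[[*wo([0,-.072]),.14]]), 'hub',proj('scene',[[*wo([0,0]),.150]]))
for y in range(172,190): print(y,im[y,355:376].max(1))
"
```

```text
[378 165   7   5  21] [382.  166.4]
[360 180   6  11  53] [362.7 184.9]
110 [367.7 174.4 367.3 180.9 366.9 186.6]
114 [366.6 174.8 366.1 181.4 365.8 187.1]
118 [365.5 175.3 365.1 181.9 364.7 187.6]
122 [364.5 175.9 364.1 182.4 363.7 188.2]
126 [363.6 176.5 363.2 183.1 362.8 188.8]
130 [362.8 177.1 362.4 183.7 362.  189.5]
col nut [[390.9 216.7]] hub [[380.6 196.6]]
172 [214 214 208 202 202 208 214 215 218 219 219 218 216 210 207 206 205 202
 198 197 194]
173 [201 206 199 198 205 213 219 221 224 224 223 221 218 213 208 204 202 201
 199 197 194]
174 [192 203 206 210 212 215 219 222 225 225 225 223 220 214 209 204 201 200
 198 195 192]
175 [203 213 213 214 213 215 218 221 224 225 226 223 220 214 208 203 201 198
 197 194 189]
176 [213 216 215 214 213 205 207 216 219 222 222 220 216 212 206 203 199 196
 190 186 186]
177 [213 215 217 215 205 176 167 193 203 202 196 194 203 208 204 199 190 175
 164 163 167]
178 [214 215 216 213 193 138  93 131 152 147 126 133 180 194 183 176 160 136
 132 134 139]
179 [215 215 217 212 186 120  51  52  64  69  66  92 152 159 139 130 120 130
 145 138 124]
180 
[... 205 characters left out ...]
5  38  32  32  37  44  75 108 124 146 169 183 187
 192 199 207]
183 [206 212 212 209 179  91  31  31  29  36  44  78 109 127 157 178 181 184
 187 186 190]
184 [203 209 211 210 177  92  33  30  33  35  44  76 110 122 146 169 179 184
 187 181 172]
185 [200 206 210 211 180  92  34  34  35  34  45  81 109 111 118 144 162 173
 179 177 166]
186 [197 205 208 209 177  91  28  24  34  38  48 102 125 114 113 129 145 159
 167 167 164]
187 [192 200 200 188 151  72  30  32  33  36  56 122 148 138 135 137 140 152
 160 162 164]
188 [183 194 181 141  98  45  28  33  33  35  62 122 154 158 154 152 149 151
 159 162 162]
189 [163 180 164 112  78  43  30  29  38  41  69 113 146 158 158 160 158 161
 161 163 162]
```

By camera the released crank is at about 124–126° (roughly 4.6), so it sprang back a little from the stop. I'll regrip it with a half-turned wrist, press it to the stop again, and let the load off slowly before opening.

Call:
{"api": "carry_out", "payload": {
  "targets": [
    [0,0,0,0,0,-0.168],
    [0,0,0,0,0,-0.168],
    [0,0,0,0,0,-0.168],
    [0,0,0,0,0,-0.168],
    [0,0,0,0,0,-0.168]
  ]
}}

```text
time_s: 23.0
tcp_pos: [0.5021, -0.0398, 0.2448]
eef_rot: [-180.0, -0.1, 167.9]
contact_force: [0.1, -0.5, -0.2]
gripper_width: 0.0393
gripper_force: 0.0
```

Call:
{"api": "carry_out", "payload": {
  "targets": [
    [0,0,0,0,0,-0.168],
    [0,0,0,0,0,-0.168],
    [0,0,0,0,0,-0.168],
    [0,0,0,0,0,-0.168],
    [0,0,0,0,0,-0.168]
  ]
}}

```text
time_s: 23.62
tcp_pos: [0.5021, -0.0398, 0.2448]
eef_rot: [180.0, -0.1, -141.7]
contact_force: [-0.1, -0.3, 0.8]
gripper_width: 0.0392
gripper_force: 0.0
```

Call:
{"api": "carry_out", "payload": {
  "targets": [
    [0,0,0,0,0,-0.168],
    [0,0,0,0,0,-0.168],
    [0,0,0,0,0,-0.168],
    [0,0,0,0,0,-0.168],
    [0,0,0,0,0,-0.168]
  ]
}}

```text
time_s: 24.25
tcp_pos: [0.5021, -0.0398, 0.2448]
eef_rot: [179.9, -0.0, -91.3]
contact_force: [-0.5, 0.1, -0.2]
gripper_width: 0.0397
gripper_force: 0.0
```

Call:
{"api": "carry_out", "payload": {
  "targets": [
    [0,0,0,0,0,-0.168],
    [0.0556,-0.0781,0,0,0,0],
    [0.0556,-0.0781,0,0,0,0],
    [0.0556,-0.0781,0,0,0,0],
    [0,0,0,0,0,0]
  ]
}}

```text
time_s: 24.88
tcp_pos: [0.632, -0.1068, 0.2424]
eef_rot: [179.8, -0.0, -81.7]
contact_force: [-1.0, 0.3, -1.0]
gripper_width: 0.0397
gripper_force: 0.0
```

```bash
python3 -c "
from h import *;st();arc([0,0])"
```

```text
t 24.875 press [-24.9  46.4] z 242.4 yaw -81.7 F [-1.  -0.1] -1.0 w 39.7 j [  8.  17.  -3.   0. -70.   0.]
rad 52.7 ang 118.2
Ftool [-0.5  0.9  1. ] grip 0.0
```

Call:
{"api": "carry_out", "payload": {
  "targets": [
    [-0.0053,0.0107,0,0,0,0],
    [0,0,0.05,0,0,0],
    [0,0,0.05,0,0,0],
    [0,0,0.04,0,0,0],
    [0,0,0,0,0,0]
  ]
}}

```text
time_s: 25.5
tcp_pos: [0.6222, -0.1024, 0.1746]
eef_rot: [179.9, 0.0, -81.5]
contact_force: [-0.7, -0.6, 0.3]
gripper_width: 0.0398
gripper_force: 0.0
```

```bash
python3 -c "
from h import *;st();arc([0,0])"
```

```text
t 25.5 press [-35.6  46.1] z 174.6 yaw -81.5 F [-0.4 -0.9] 0.3 w 39.8 j [  8.  19. -10.  -0. -61.   0.]
rad 58.2 ang 127.7
Ftool [ 0.5  0.8 -0.3] grip 0.0
```

Call:
{"api": "carry_out", "payload": {
  "targets": [
    [0,0,0,0,0,0],
    [0,0,0,0,0,0],
    [0,0,0,0,0,0],
    [0,0,0,0,0,0]
  ],
  "hand": 0,
  "squeeze": 40
}}

```text
time_s: 26.0
tcp_pos: [0.6227, -0.1028, 0.1764]
eef_rot: [179.9, 0.0, -81.5]
contact_force: [-4.7, 0.8, 5.4]
gripper_width: 0.0168
gripper_force: 40.0
```

```bash
python3 -c "
from h import *;st();arc([0,0])"
```

```text
t 26.0 press [-35.  46.] z 176.4 yaw -81.5 F [-4.6 -1.3] 5.4 w 16.8 j [  8.  19. -10.  -0. -62.   0.]
rad 57.7 ang 127.3
Ftool [-1.5  4.5 -5.4] grip 40.0
```

Call:
{"api": "carry_out", "payload": {
  "targets": [
    [0,-0.01,0,0,0,0.047],
    [0,-0.01,0,0,0,0.047],
    [0,-0.01,0,0,0,0.047],
    [0,-0.01,0,0,0,0.047],
    [0,0,0,0,0,0]
  ]
}}

```text
time_s: 26.62
tcp_pos: [0.6351, -0.1014, 0.1762]
eef_rot: [179.1, -0.0, -92.9]
contact_force: [-32.9, 7.8, 24.7]
gripper_width: 0.0169
gripper_force: 40.0
```

```bash
python3 -c "
from h import *;st();arc([0,0])"
```

```text
t 26.625 press [-24.4  52.6] z 176.2 yaw -92.9 F [-33.   -7.4] 24.7 w 16.9 j [  8.  20.  -7.  -0. -63. -11.]
rad 58.0 ang 114.9
Ftool [ -6.1  33.6 -24.2] grip 40.0
```

Call:
{"api": "carry_out", "payload": {
  "targets": [
    [0,-0.008,0,0,0,0.047],
    [0,-0.008,0,0,0,0],
    [0,0,0,0,0,0]
  ]
}}

```text
time_s: 27.0
tcp_pos: [0.6381, -0.1015, 0.1758]
eef_rot: [178.6, -0.1, -95.7]
contact_force: [-49.2, 13.3, 34.2]
gripper_width: 0.0165
gripper_force: 40.0
```

```bash
python3 -c "
from h import *;st();arc([0,0])"
```

```text
t 27.0 press [-21.7  53.8] z 175.8 yaw -95.7 F [-50.   -9.6] 34.2 w 16.5 j [  8.  21.  -6.  -0. -64. -14.]
rad 58.0 ang 111.9
Ftool [ -8.3  51.1 -32.9] grip 40.0
```

Call:
{"api": "carry_out", "payload": {
  "targets": [
    [0,-0.008,-0.006,0,0,0],
    [0,0,0,0,0,0]
  ]
}}

```text
time_s: 27.25
tcp_pos: [0.6382, -0.1016, 0.1759]
eef_rot: [178.1, -0.1, -95.8]
contact_force: [-55.5, 14.5, 27.5]
gripper_width: 0.0168
gripper_force: 40.1
```

```bash
python3 -c "
from h import *;st();arc([0,0])"
```

```text
t 27.25 press [-21.5  53.8] z 175.9 yaw -95.8 F [-56.3 -11.3] 27.5 w 16.8 j [  8.  21.  -6.  -0. -65. -14.]
rad 58.0 ang 111.8
Ftool [ -8.8  57.6 -25.6] grip 40.1
```

Call:
{"api": "carry_out", "payload": {
  "targets": [
    [0,0.008,0,0,0,0],
    [0,0.008,0,0,0,0],
    [0,0.008,0,0,0,0],
    [0,0,0,0,0,0]
  ]
}}

```text
time_s: 27.75
tcp_pos: [0.6343, -0.1015, 0.1762]
eef_rot: [179.0, -0.1, -95.7]
contact_force: [-26.7, 1.9, 7.2]
gripper_width: 0.0163
gripper_force: 40.0
```

```bash
python3 -c "
from h import *;st();arc([0,0])"
```

```text
t 27.75 press [-25.1  52.2] z 176.2 yaw -95.7 F [-24.8 -10. ] 7.2 w 16.3 j [  8.  20.  -7.  -0. -63. -14.]
rad 57.9 ang 115.7
Ftool [ 0.8 26.9 -6.7] grip 40.0
```

Call:
{"api": "carry_out", "payload": {
  "targets": [
    [0,0.006,0,0,0,0],
    [0,0.004,0,0,0,0],
    [0,0.004,0,0,0,0],
    [0,0,0,0,0,0]
  ]
}}

```text
time_s: 28.25
tcp_pos: [0.6309, -0.1018, 0.1764]
eef_rot: [179.3, -0.1, -95.7]
contact_force: [-13.7, -5.0, -1.9]
gripper_width: 0.0166
gripper_force: 40.0
```

```bash
python3 -c "
from h import *;st();arc([0,0])"
```

```text
t 28.25 press [-28.1  50.4] z 176.4 yaw -95.7 F [-10.1 -10.5] -1.9 w 16.6 j [  8.  20.  -8.  -0. -63. -14.]
rad 57.7 ang 119.1
Ftool [ 6.3 13.1  2.1] grip 40.0
```

Call:
{"api": "carry_out", "payload": {
  "targets": [
    [0,0.003,0,0,0,0],
    [0,0.003,0,0,0,0],
    [0,0,0,0,0,0]
  ]
}}

```text
time_s: 28.62
tcp_pos: [0.6291, -0.1017, 0.1764]
eef_rot: [179.5, -0.1, -95.7]
contact_force: [-9.4, -6.8, -4.9]
gripper_width: 0.0165
gripper_force: 40.0
```

```bash
python3 -c "
from h import *;st();arc([0,0])"
```

```text
t 28.625 press [-29.7  49.7] z 176.4 yaw -95.7 F [ -5.5 -10.3] -4.9 w 16.5 j [  8.  20.  -8.   0. -62. -14.]
rad 57.9 ang 120.8
Ftool [7.7 8.7 5. ] grip 40.0
```

Call:
{"api": "carry_out", "payload": {
  "targets": [
    [0,0.003,0,0,0,0],
    [0,0.002,0,0,0,0],
    [0,0,0,0,0,0]
  ]
}}

```text
time_s: 29.0
tcp_pos: [0.6276, -0.1016, 0.1764]
eef_rot: [179.5, -0.1, -95.7]
contact_force: [-5.8, -7.1, -7.9]
gripper_width: 0.0162
gripper_force: 40.0
```

```bash
python3 -c "
from h import *;st();arc([0,0])"
```

```text
t 29.0 press [-31.1  49.1] z 176.4 yaw -95.7 F [-2.1 -8.9] -7.9 w 16.2 j [  8.  19.  -9.   0. -62. -14.]
rad 58.1 ang 122.3
Ftool [7.6 5.  7.9] grip 40.0
```

Call:
{"api": "carry_out", "payload": {
  "targets": [
    [0,0.002,0,0,0,0],
    [0,0,0,0,0,0],
    [0,0,0,0,0,0]
  ],
  "squeeze": 5
}}

```text
time_s: 29.38
tcp_pos: [0.6256, -0.101, 0.1765]
eef_rot: [179.4, -0.1, -95.7]
contact_force: [-10.0, -4.4, -4.2]
gripper_width: 0.0173
gripper_force: 5.0
```

```bash
python3 -c "
from h import *;st();arc([0,0])"
```

```text
t 29.375 press [-33.1  48.8] z 176.5 yaw -95.7 F [-7.1 -8.3] -4.2 w 17.3 j [  8.  19.  -9.  -0. -62. -14.]
rad 59.0 ang 124.2
Ftool [5.3 9.5 4.3] grip 5.0
```

Call:
{"api": "carry_out", "payload": {
  "targets": [
    [0,0.003,0,0,0,0],
    [0,0.003,0,0,0,0],
    [0,0,0,0,0,0],
    [0,0,0,0,0,0]
  ]
}}

```text
time_s: 29.88
tcp_pos: [0.6244, -0.1006, 0.1771]
eef_rot: [179.7, -0.1, -95.7]
contact_force: [-4.2, -4.7, -4.5]
gripper_width: 0.0172
gripper_force: 5.0
```

```bash
python3 -c "
from h import *;st();arc([0,0])"
```

```text
t 29.875 press [-34.4  48.7] z 177.1 yaw -95.7 F [-1.7 -6.1] -4.5 w 17.2 j [  9.  19.  -9.  -0. -62. -14.]
rad 59.6 ang 125.3
Ftool [5.1 3.7 4.6] grip 5.0
```

Call:
{"api": "carry_out", "payload": {
  "targets": [
    [0,0,0,0,0,0],
    [0,0,0,0,0,0],
    [0,0,-0.06,0,0,0],
    [0,0,-0.08,0,0,0],
    [0,0,0,0,0,0]
  ],
  "hand": 0.45
}}

```text
time_s: 30.5
tcp_pos: [0.63, -0.0993, 0.2533]
eef_rot: [-179.5, 0.1, -95.6]
contact_force: [0.4, 0.2, 0.2]
gripper_width: 0.0392
gripper_force: 0.0
```

Call:
{"api": "carry_out", "payload": {
  "targets": [
    [-0.0305,0.0967,0,0,0,0],
    [-0.0305,0.0967,0,0,0,0],
    [-0.0305,0.0967,0,0,0,0],
    [-0.1028,0.0437,0,0,0,0],
    [-0.1028,0.0437,0,0,0,0]
  ]
}}

```text
time_s: 31.12
tcp_pos: [0.4535, 0.0682, 0.2492]
eef_rot: [-179.9, 0.1, -95.7]
contact_force: [1.5, 0.4, 0.0]
gripper_width: 0.0392
gripper_force: 0.0
```

Call:
{"api": "carry_out", "payload": {
  "targets": [
    [-0.1028,0.0437,0,0,0,0],
    [-0.1028,0.0437,0,0,0,0],
    [-0.1028,0.0437,0,0,0,0],
    [-0.1028,0.0437,0,0,0,0],
    [0,0,0,0,0,0]
  ]
}}

```text
time_s: 31.75
tcp_pos: [0.3863, 0.2836, 0.2485]
eef_rot: [-180.0, 0.1, -95.4]
contact_force: [0.7, -0.4, -0.4]
gripper_width: 0.0393
gripper_force: 0.0
```

```bash
python3 -c "
from h import *;st()
np.set_printoptions(precision=1,suppress=True)
for cam,(u0,u1,v0,v1) in (('top',(335,420,130,215)),('scene',(325,400,170,280))):
    im=r.capture(cam)[:,:,::-1];cv2.imwrite(f'pics/{cam}9.png',im)
    k=np.zeros(im.shape[:2],np.uint8);k[v0:v1,u0:u1]=im[v0:v1,u0:u1].max(2)<52
    n,l,s,c=cv2.connectedComponentsWithStats(k)
    for i in range(1,n):
        if s[i,4]>8: print(cam,s[i],c[i])
for a in (112,116,120,124,128,132):
    w=wo([.055*np.cos(np.radians(a)),.055*np.sin(np.radians(a))]);print(a,'top',proj('top',[[*w,.188],[*w,.168]]).ravel(),'scene',proj('scene',[[*w,.168]]).ravel())
w=wo([-.132,-.080]);print('lever',proj('top',[[*w,.069]]),proj('scene',[[*w,.051]]))
"
```

```text
t 31.75 press [-416.8  289.6] z 248.5 yaw -95.4 F [ 0.8 -0. ] -0.4 w 39.3 j [ 60.   1. -22.  -0. -67. -65.]
top [394 134  26  28 232] [405.4 149.8]
top [392 144   4   5  12] [393.2 146. ]
top [339 153  19  15  66] [350.5 160.9]
top [361 157  17  10  35] [367.3 162.8]
top [364 167   7   5  11] [366.5 169.5]
top [371 168  29  13  39] [385.9 174.3]
scene [385 170  15  10  61] [394.9 172.5]
scene [360 179   6  12  54] [362.6 184.8]
scene [337 252   5   9  38] [338.7 256.1]
112 top [352.8 152.3 352.3 154.3] scene [366.7 181.1]
116 top [352.8 153.8 352.3 155.7] scene [365.6 181.6]
120 top [352.9 155.3 352.4 157.2] scene [364.6 182.2]
124 top [353.1 156.7 352.6 158.6] scene [363.6 182.7]
128 top [353.4 158.2 352.9 160.1] scene [362.8 183.4]
132 top [353.8 159.6 353.3 161.5] scene [362. 184.]
lever [[377.4 219.4]] [[338.3 255.3]]
```

```bash
python3 -c "
from plant import r
print(r.close_job())"
```

```text
the job is handed in; nothing more can be done
None
```

I handed the job in at about 32 s. The mould box is home and the lever is locked across its front. I wound the crank to its stop twice, but each time it sprang back to about 4.55 of 4.8 once released, so the plate still bears on the lid with less force than at the stop; I touched none of the bystanders.

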